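# Seat the pitch comb in the lead screw

### The job

Check the thread of the lead screw with the yellow (coarse) pitch comb: take it from its rest, set it teeth down along the top of the screw, and feel along the thread, gently (never above 25 N), until its teeth drop fully into the grooves. Press it down lightly, at about 10 N, for a good half second with both feet flat on the crests, then let go and leave it sitting upright and flat in the threads. Leave the screw's holder, the blue comb and the other things alone.

Things in the scene. Friction and masses are not known exactly. Their poses are not given: they have to be found in the camera images.
- coarse_mid (a point): Centre of the loose coarse comb (about 130 g), 46 mm tall: 23 mm above its tooth tips. x along the row of teeth, y across its thickness, z up. Yellow grip tab 40 mm long (x), 12 mm thick (y: grip it so), from 11 mm below to 23 mm above this point, marked by a dark disc; steel foot below. It may be set either way round. Seated, this point is 18 mm above the screw's top line.
- coarse_teeth (a point): Middle of the line of the coarse comb's tooth tips; axes as coarse_mid. Four square teeth, 12 mm apart (x = -18, -6, 6, 18 mm), 4.5 mm wide along x, 8 mm across, 5 mm long. The steel bar above them is 56 mm long; two sloping feet beside them, 27 mm over all in y, 2 to 10 mm above the tips, straddle the screw and rest on its crests once the teeth are fully in.
- fine_mid (a point): Centre of the loose fine comb: same shape and size as the coarse one but with a blue tab and eight small teeth 6 mm apart. It does not fit this screw; leave it in the rest.
- rest: Fixed grey comb rest, 92 mm (x) by 150 mm (y), origin at the centre of its underside on the table. Two shallow nests, at y = +40 and -40 mm, hold one comb each, upright, teeth along the rest's x; which comb is in which nest varies. The feet stand on ledges 12 mm above the table, rims reach 17 mm; a comb lifts straight out.
- screw_top (a point): Point on the holder at the middle of the top line of the level lead screw, 72.5 mm above the table, at crest height. x along the screw's axis, y level across it, z up. It does NOT tell where the crests lie: they are shifted along x by an unknown amount, up to a pitch, each time. With tooth tips riding on crests, not in grooves, the comb stands 5 mm too high. Seat it within 55 mm of this point.
- cradle: Fixed holder and steel screw (bright crests, dark grooves); origin under the base plate's centre, x along the screw. Plate 246 x 84 mm; dark grey vee supports 106 mm either side of the middle, 48 mm high. Screw 50 mm over the crests, axis 47.5 mm up, pitch 12 mm: plain rings (no helix) 5.5 mm wide, grooves 6.5 mm wide, 5.5 mm deep, from about -75 to 85 mm. It does not move when worked on.
- bin_mid (a point): Centre of the small open red bin, 80 x 110 x 50 mm, on the table; bystander.
- tray_mid (a point): Centre of the flat yellow compartment tray, 120 x 180 x 22 mm, on the table; bystander.
- loupe_mid (a point): Centre of the black loupe, a short cylinder 36 mm across and 27 mm tall, on the table; bystander.

How it is judged (in metres and radians):
On the way, in this order (a step that is already met when the one before it is completed fails the run):
1. The coarse comb is lifted clear of its rest (height (world z) of coarse_mid above 0.075 m), for 0.1 s.
2. The coarse comb sits fully in the threads, flat, upright and lined up with the screw, and is pressed down with 5 to 20 N (z of coarse_mid in the frame of screw_top between 0.016 and 0.0195 m and y of coarse_mid in the frame of screw_top between -0.004 and 0.004 m and x of coarse_mid in the frame of screw_top between -0.06 and 0.06 m and angle between coarse_mid's own z axis and vertical below 0.08 rad and angle between the x axis of coarse_mid and the x axis of screw_top, either way round below 0.08 rad and contact force between coarse and cradle between 5 and 20 N), for 0.3 s.
At the end, for the whole second after the job is handed in: The coarse comb stands released and at rest in the threads: its centre 16 to 19.5 mm above the screw's top line, within 4 mm of it sideways and within 60 mm of the middle along it, upright within 0.08 rad, its length lined up with the screw within 0.08 rad (z of coarse_mid in the frame of screw_top between 0.016 and 0.0195 m and y of coarse_mid in the frame of screw_top between -0.004 and 0.004 m and x of coarse_mid in the frame of screw_top between -0.06 and 0.06 m and angle between coarse_mid's own z axis and vertical below 0.08 rad and angle between the x axis of coarse_mid and the x axis of screw_top, either way round below 0.08 rad and linear speed of coarse below 0.01 m/s and contact force between coarse and the fingers below 0.05 N and contact force between coarse and cradle above 0.3 N); the robot touches nothing.
It fails at once if The comb and the screw or its holder are pressed together with more than 25 N (contact force between coarse and cradle above 25 N).
It fails at once if The screw or its holder is struck or pushed by the arm or fingers with more than 15 N (contact force between any of the fingers, the arm and cradle above 15 N).
It fails at once if The fine comb is moved more than 15 mm (distance of fine_mid from where it was at the start of the episode above 0.015 m).
It fails at once if The red bin, yellow tray or loupe is moved more than 20 mm (distance of any of bin_mid, tray_mid, loupe_mid from where it was at the start of the episode above 0.02 m).
It also fails if it takes over 45 s, if anything falls off the work surface, if the arm or the gripper's body presses on something with over 40 N, if the wrist force passes 120 N, or if a joint passes its speed limit or range.

### The arm

A 6-joint arm with a two-finger parallel gripper is mounted at the origin on the work surface. World frame = base frame: x ahead of the robot, y to its left, z up, the work surface at z = 0. Lengths are in mm, angles in rad, forces in N, time in s.
With the tool pointing down it reaches from about 325 to 775 mm from the base axis. Payload 5.5 kg.
Tool frame: the origin (TCP) lies midway between the tips of the shut fingers; the grasp point (between the pads) lies 19 mm behind it; z points along the fingers, y is the direction in which the jaws open and shut (so a half turn about z gives the same grasp; the last joint's range is limited). The gripper opens to 88 mm and grips with 3 to 60 N. Pads are 20 mm wide; open, the fingers measure 115 mm over their backs; the gripper's body (75 mm by 178 mm) begins 61 mm behind the grasp point.
Start: joints at [-1.279, 0.091, 1.231, -0, 1.82, -0.057], TCP at [205.062, -563.885, 222.631] pointing down, gripper open.
Joint ranges: [-2.87, 2.87], [-0.86, 2.18], [0.17, 2.46], [-1.51, 4.65], [0.06, 2.69], [-2.65, 2.65]. Speed limits (rad/s): [2.57, 2.57, 3.01, 3.14, 3.14, 3.14].

### API

Orientations are given as a rotation vector (axis times angle).
In Python, from cell import r gives the robot as it stands.
- The arm moves only by the tool carry_out, never from a script. Its argument "deltas" is a list of rows, each an object with "jaw": the gripper command: -1 is shut, 1 is fully open, values between are in proportion; "linear": the shift along the tool's x, y, z in units of 200 mm (1.0 is 200 mm), a list of three; "roll": the turn about the tool's z in units of 180 degrees (1.0 is 180 degrees). A call has 1 to 20 rows; each row is the pose to reach, as a shift and turn from the pose commanded when the call began, along the tool's axes at that moment, turning the shorter way round; what a row does not reach only later rows make up. A row lasts 1/12 s, in which the tool goes at most 41.7 mm and 7.16 degrees, less where a joint would pass 70% of its speed; a pose out of reach is approached as far as the arm can. A call with a number of a shift or a turn outside -1 to 1 is refused whole. A call with a gripper value outside its range is refused whole. The fingers move at their own pace and stop on an object; "newtons" is the grip in N (left out, the last holds). Time passes only in rows, so rows that repeat a pose let the fingers close. It gives the time, the measured TCP pose, the force and the opening at its end, in the units of the state.
- r.get_state(): the state, without advancing time (a new reading comes with each control period).
- r.read_camera(name): name is "scene" or "top" or "wrist"; returns (picture, depth): 400x640x3 uint8, red, green, blue; 400x640 float32, mm along the optical axis (not along the pixel's ray), 0 where there is no reading.
- r.camera_model(name): a dict with "fov_y" (degrees; the focal length in pixels is half the picture's height over the tangent of half this angle, whatever the lens; pixels are square), "cx", "cy" (the principal point, pixels), "position" and "attitude" of the camera in the world; the wrist camera has in their place "hand_eye" (4x4, takes a point from camera to tool coordinates, whose origin is the TCP and whose axes are the flange's). Camera axes: x right, y down, z forward; pixel columns grow to the right and rows downward; lengths in mm; the calibration is good to about 2 mm. The wrist camera is an equidistant fisheye: a pixel r from the principal point sees the ray r / f radians off the axis. A picture is of the moment at which its call begins: read the wrist's pose just before it. camera_model takes no time and is no camera call.
- r.sign_off(): hands the job in, once; it reports no verdict.
The state is a dict: "t": time; "joint_pos": joint angles; "qvel": joint speeds; "tau": joint torques, N m; "tcp_pos": TCP position; "tcp_rot": TCP orientation; "wrist_force": force on the tool from outside, world axes, zero at the start; "wrist_torque": the same for the moment, N m; "finger_gap": opening from 0.0 (shut) to 1.0 (fully open).
Only numpy, scipy, OpenCV 4.12 (cv2) and the standard library are available. Lean on these libraries where they do the work, as an engineer would, in place of code of your own. Each camera call takes 0.05 s, during which the arm holds its last target.

## Working session

There is one attempt and no reset: what is moved stays moved. The work goes in short steps, Python scripts to look and compute and a tool call to move; the robot and the scene stay as the last step left them, time stands still between calls to the robot, and variables do not carry over. Pictures are saved under pics/ and viewed, and the job is handed in when it is done.

Besides the shell and the picture viewer there is one more tool, called after "Emit:" as name(argument=value, ...), one argument or row to a line, values as JSON. carry_out: Moves the arm, as the interface text tells. Shifts and turns lie within -1 to 1; 1 stands for 200 mm of shift or 180 degrees of turn. Its arguments: {"type":"object","properties":{"deltas":{"type":"array"},"newtons":{"type":"number"}},"required":["deltas"]}

```bash
ls; mkdir -p pics; cat > look.py <<'E'
import sys,cv2,numpy as np
from cell import r
print({k:np.round(v,3).tolist() for k,v in r.get_state().items()})
for n in sys.argv[2:]:
    p,d=r.read_camera(n)
    np.save(f'pics/{n}{sys.argv[1]}_d.npy',d); cv2.imwrite(f'pics/{n}{sys.argv[1]}.png',p[:,:,::-1])
    print(n,r.camera_model(n))
E
python3 look.py 1 scene top
```

```text
pics
{'t': 0.0, 'joint_pos': [-1.279, 0.092, 1.232, -0.0, 1.82, -0.057], 'qvel': [0.001, -0.0, -0.0, 0.002, -0.001, 0.001], 'tau': [-0.001, -44.645, -40.644, 0.07, 0.03, -0.0], 'tcp_pos': [204.961, -563.575, 221.481], 'tcp_rot': [-3.092, -0.545, 0.0], 'wrist_force': [0.484, 0.445, -0.104], 'wrist_torque': [-0.024, 0.032, 0.019], 'finger_gap': 0.998}
scene {'fov_y': 48.44043261088906, 'cx': 328.37782615096637, 'cy': 193.95573063600432, 'position': array([1111.30544245,  414.57925236,  697.21730228]), 'attitude': array([-0.97296828, -2.40586442,  1.07848692])}
top {'fov_y': 55.64764382927625, 'cx': 322.0080922286686, 'cy': 199.47168257920535, 'position': array([ 509.92785743, -106.3261302 , 1047.49843183]), 'attitude': array([-2.21011812,  2.15350051, -0.09680851])}
```

View pics/scene1.png

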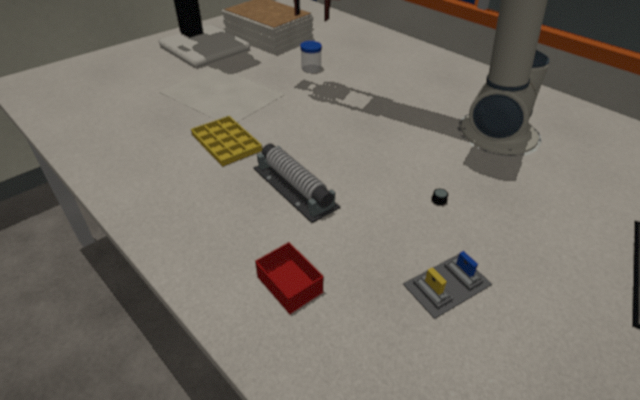

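View pics/top1.png

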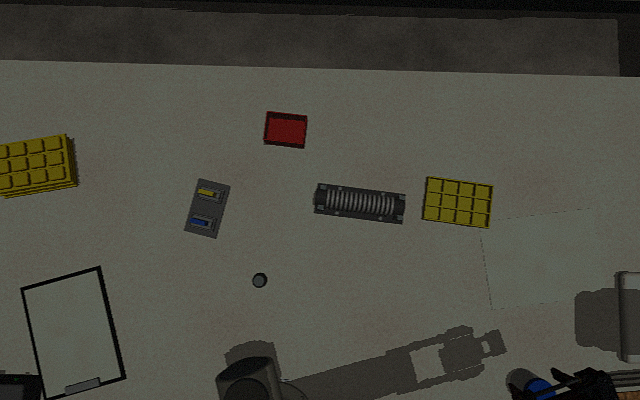

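The top view shows the yellow comb at about (207,192) and the blue one at (201,222) in the rest. The screw lies from (318,197) to (403,208), the bin is at (286,130), the tray at (458,202) and the loupe at (260,281). Next I'll measure these.

```bash
cat > geo.py <<'E'
import numpy as np,cv2
from scipy.spatial.transform import Rotation as R
from cell import r
def cloud(n,d):
    m=r.camera_model(n); f=200/np.tan(np.radians(m['fov_y']/2))
    v,u=np.mgrid[0:400,0:640].astype(float)
    P=np.stack([(u-m['cx'])/f*d,(v-m['cy'])/f*d,d],-1)
    return P@R.from_rotvec(m['attitude']).as_matrix().T+m['position']
E
python3 - <<'E'
from geo import *
for n in ['top','scene']:
    p=cv2.imread(f'pics/{n}1.png'); d=np.load(f'pics/{n}1_d.npy'); W=cloud(n,d)
    h=cv2.cvtColor(p,cv2.COLOR_BGR2HSV).astype(int); ok=(d>0)
    box=(W[...,0]>250)&(W[...,0]<800)&(abs(W[...,1])<520)&ok
    tb=box&(abs(W[...,2])<8); print(n,'table z',np.median(W[tb][:,2]))
    yel=box&(h[...,0]>20)&(h[...,0]<33)&(h[...,1]>130)
    blu=box&(h[...,0]>100)&(h[...,0]<130)&(h[...,1]>130)
    for nm,m in [('yel',yel),('blu',blu),('red',box&((h[...,0]<8)|(h[...,0]>172))&(h[...,1]>130))]:
        k,l,s,c=cv2.connectedComponentsWithStats(m.astype(np.uint8))
        for i in range(1,k):
            if s[i,4]<25: continue
            q=W[l==i]; zz=np.percentile(q[:,2],[5,50,95]).round(1)
            rc=cv2.minAreaRect(q[:,:2].astype(np.float32)); print(nm,s[i].tolist(),q.mean(0).round(1),zz,np.round(cv2.boxPoints(rc)).tolist())
    hi=box&(W[...,2]>6)
    k,l,s,c=cv2.connectedComponentsWithStats(hi.astype(np.uint8))
    for i in range(1,k):
        if s[i,4]<60: continue
        q=W[l==i]; rc=cv2.minAreaRect(q[:,:2].astype(np.float32)); print('blob',s[i].tolist(),np.round(rc[0],1),np.round(rc[1],1),round(rc[2],1),np.percentile(q[:,2],[5,50,95,99]).round(1))
p=cv2.imread('pics/top1.png')
a=cv2.resize(p[165:245,300:420],None,fx=6,fy=6,interpolation=cv2.INTER_CUBIC); cv2.imwrite('pics/crop_a.png',cv2.convertScaleAbs(a,alpha=2))
a=cv2.resize(p[170:245,170:245],None,fx=7,fy=7,interpolation=cv2.INTER_CUBIC); cv2.imwrite('pics/crop_b.png',cv2.convertScaleAbs(a,alpha=2))
E
```

```text
top table z -1.8336095836612003
yel [422, 176, 51, 50, 1872] [ 601.5 -456.7    7.1] [-0.6  3.6 20.4] [[535.0, -519.0], [654.0, -532.0], [669.0, -401.0], [550.0, -388.0]]
yel [198, 188, 19, 9, 83] [604.1 195.4  49.3] [24.  53.2 56. ] [[593.0, 177.0], [605.0, 174.0], [620.0, 231.0], [608.0, 234.0]]
blu [189, 218, 19, 8, 81] [526.4 212.6  51.4] [36.3 54.1 56.8] [[516.0, 194.0], [528.0, 191.0], [539.0, 246.0], [528.0, 249.0]]
red [263, 122, 44, 26, 681] [774.   -4.7   9.2] [-2.3  1.7 48.1] [[740.0, -59.0], [799.0, -64.0], [809.0, 55.0], [750.0, 60.0]]
blob [263, 122, 44, 26, 281] [772.   -6.1] [111.3  57.5] 86.8 [ 8.4 36.2 49.6 50.8]
blob [423, 176, 50, 50, 700] [ 602.4 -460. ] [131.5 120.5] 83.5 [ 7.  17.3 21.9 23.1]
blob [315, 183, 91, 41, 2179] [ 588.8 -215.7] [245.7  83.6] 84.3 [ 6.5 59.8 70.2 72.3]
blob [196, 184, 30, 20, 380] [604.2 197.9] [78.  46.5] 77.0 [ 7.7 15.7 54.6 56.1]
blob [187, 212, 31, 21, 380] [526.5 215.1] [77.4 48.9] 72.5 [ 8.6 16.  55.3 56.9]
blob [253, 273, 15, 15, 169] [374.3  49.4] [36.4 35.4] 2.8 [ 8.1 23.7 27.3 28.2]
scene table z 1.7222231262589958
yel [200, 1
[... 156 characters left out ...]
606.9 199.5  46.1] [26.7 48.3 58.7] [[592.0, 181.0], [605.0, 177.0], [616.0, 216.0], [603.0, 219.0]]
blu [457, 252, 20, 24, 269] [529.9 217.1  45.2] [28.3 46.1 58.4] [[518.0, 199.0], [528.0, 196.0], [538.0, 234.0], [527.0, 236.0]]
red [264, 243, 59, 63, 2048] [767.7 -10.9  18.7] [ 3.3 10.9 48.3] [[741.0, -58.0], [799.0, -61.0], [805.0, 52.0], [746.0, 54.0]]
blob [200, 122, 141, 101, 4407] [ 608.3 -305.7] [433.5 128.2] 87.3 [ 7.4 21.6 72.4 74.7]
blob [431, 188, 18, 17, 241] [374.9  53.5] [37.7 35. ] 53.2 [ 8.4 25.9 29.6 30.2]
blob [263, 241, 61, 64, 1283] [774.3  -3.5] [112.3  61.6] 84.6 [ 8.1 32.1 51.8 53. ]
blob [403, 250, 90, 69, 2958] [564.4 206.3] [ 92.6 150.7] 77.2 [ 6.5 15.8 57.  58.8]
```

View pics/crop_a.png

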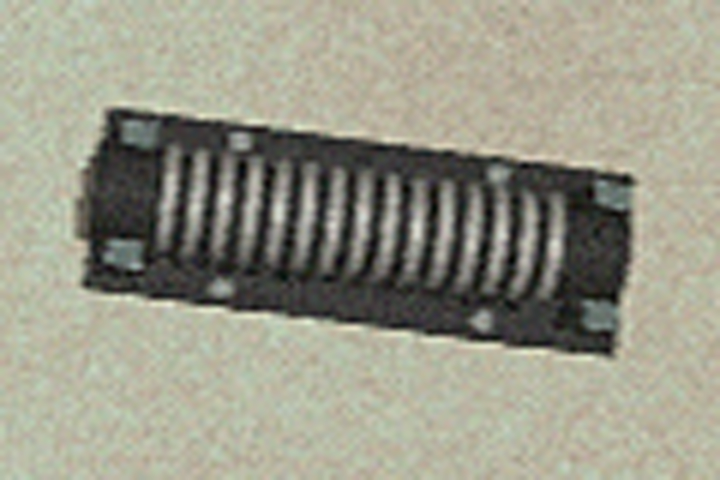

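View pics/crop_b.png

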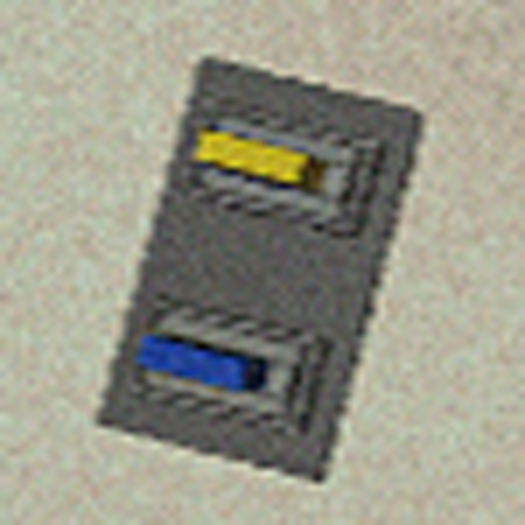

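```bash
cat >> geo.py <<'E'
def pose():
    s=r.get_state(); M=R.from_rotvec(s['tcp_rot']).as_matrix(); return np.array(s['tcp_pos']),M,s
def yaw(M): return np.degrees(np.arctan2(M[1,0],M[0,0]))
def delta(target,yw,lim=True):
    p,M,s=pose(); d=M.T@(np.array(target)-p)/200
    dy=(yw-yaw(M)+180)%360-180
    print('t',round(s['t'],2),'tcp',p.round(1),'yaw',yaw(M).round(2),'tilt',np.degrees(np.arccos(-M[2,2])).round(2),'q',np.round(s['joint_pos'],2),'F',np.round(s['wrist_force'],1),'gap',round(s['finger_gap'],3))
    print(' linear',d.round(4),'roll',round(-dy/180,4))
E
python3 - <<'E'
from geo import *
print(r.camera_model('wrist'))
delta([590,-215,260],84)
delta([605,198,220],76)
E
```

```text
{'fov_y': 65.70646984690485, 'cx': 316.50874382303675, 'cy': 203.04068444297727, 'hand_eye': array([[ 7.27963367e-04, -9.51815817e-01, -3.06669399e-01,
         8.55299081e+01],
       [ 9.99999436e-01,  4.55594840e-04,  9.59732473e-04,
         1.00733319e-01],
       [-7.73771553e-04, -3.06669925e-01,  9.51815612e-01,
        -1.62224128e+02],
       [ 0.00000000e+00,  0.00000000e+00,  0.00000000e+00,
         1.00000000e+00]])}
t 0.1 tcp [ 205.  -563.6  221.6] yaw 19.98 tilt 0.1 q [-1.28  0.09  1.23 -0.    1.82 -0.06] F [-1.2 -0.8  0.5] gap 0.999
 linear [ 2.405  -0.9805 -0.19  ] roll -0.3556
t 0.1 tcp [ 205.  -563.6  221.6] yaw 19.98 tilt 0.1 q [-1.28  0.09  1.23 -0.    1.82 -0.06] F [-1.2 -0.8  0.5] gap 0.999
 linear [ 3.1812 -2.8951  0.0135] roll -0.3112
```

Emit:
carry_out(
  deltas=[
    {"jaw": 1,"linear": [1,-0.4,-0.2],"roll": -0.3556},
    {"jaw": 1,"linear": [1,-0.4,-0.2],"roll": -0.3556},
    {"jaw": 1,"linear": [1,-0.4,-0.2],"roll": -0.3556},
    {"jaw": 1,"linear": [1,-0.4,-0.2],"roll": -0.3556},
    {"jaw": 1,"linear": [1,-0.4,-0.2],"roll": -0.3556},
    {"jaw": 1,"linear": [1,-0.4,-0.2],"roll": -0.3556},
    {"jaw": 1,"linear": [1,-0.4,-0.2],"roll": -0.3556},
    {"jaw": 1,"linear": [1,-0.4,-0.2],"roll": -0.3556},
    {"jaw": 1,"linear": [1,-0.4,-0.2],"roll": -0.3556},
    {"jaw": 1,"linear": [1,-0.4,-0.2],"roll": -0.3556},
  ],
)

```text
t: 0.93
tcp_pos: [365.8, -420.0, 262.1]
tcp_rot: [-2.329, -2.107, -0.0]
wrist_force: [0.1, 0.4, -0.4]
finger_gap: 0.998
```

```bash
python3 -c "
from geo import *
delta([590,-215,230],84)"
```

```text
t 0.93 tcp [ 365.8 -420.   262.1] yaw 84.26 tilt 0.05 q [-0.92 -0.01  1.27 -0.    1.89 -0.82] F [ 0.1  0.4 -0.4] gap 0.998
 linear [1.132  1.0129 0.1607] roll 0.0015
```

Emit:
carry_out(
  deltas=[
    {"jaw": 1,"linear": [1,1,0.16],"roll": 0},
    {"jaw": 1,"linear": [1,1,0.16],"roll": 0},
    {"jaw": 1,"linear": [1,1,0.16],"roll": 0},
    {"jaw": 1,"linear": [1,1,0.16],"roll": 0},
    {"jaw": 1,"linear": [1,1,0.16],"roll": 0},
    {"jaw": 1,"linear": [1,1,0.16],"roll": 0},
    {"jaw": 1,"linear": [1,1,0.16],"roll": 0},
    {"jaw": 1,"linear": [1,1,0.16],"roll": 0},
    {"jaw": 1,"linear": [1,1,0.16],"roll": 0},
    {"jaw": 1,"linear": [1,1,0.16],"roll": 0},
  ],
)

```text
t: 1.77
tcp_pos: [585.1, -242.8, 230.3]
tcp_rot: [-2.337, -2.099, 0.001]
wrist_force: [-0.3, -0.1, 0.9]
finger_gap: 1.0
```

```bash
python3 look.py 2 wrist | head -1; python3 -c "
from geo import *
delta([605,198,230],76)"
```

```text
{'t': 1.767, 'joint_pos': [-0.447, 0.186, 1.114, -0.001, 1.843, -0.34], 'qvel': [-0.027, -0.02, 0.002, -0.0, -0.002, -0.007], 'tau': [1.269, -47.612, -40.241, 0.17, 0.012, 0.047], 'tcp_pos': [585.073, -242.787, 230.285], 'tcp_rot': [-2.337, -2.099, 0.001], 'wrist_force': [-0.269, -0.107, 0.885], 'wrist_torque': [0.06, -0.113, 0.009], 'finger_gap': 1.0}
t 1.82 tcp [ 584.8 -243.3  230.8] yaw 83.84 tilt 0.03 q [-0.45  0.18  1.11 -0.    1.84 -0.34] F [0.1 0.2 0.4] gap 1.005
 linear [ 2.2048 -0.1365  0.003 ] roll 0.0435
```

View pics/wrist2.png

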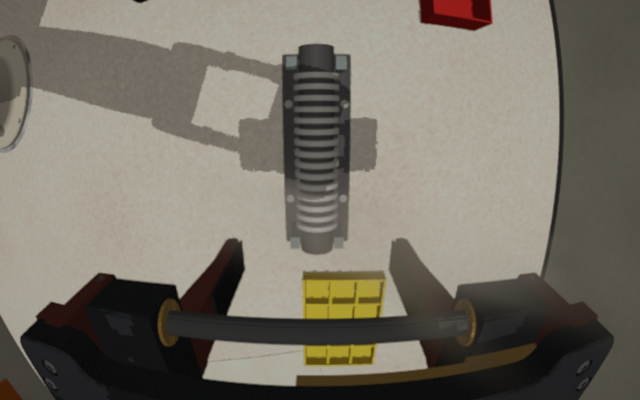

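The wrist view shows the screw running nearly vertically, from (317,75) to (317,235). The crests are resolved as bright rings, and the plate corners are around (285,55)–(350,55) and (287,240)–(347,240). I'll fit the plate, the axis and the crest phase.

```bash
cat >> geo.py <<'E'
def wcloud(d,p,M):
    m=r.camera_model('wrist'); f=200/np.tan(np.radians(m['fov_y']/2))
    v,u=np.mgrid[0:400,0:640].astype(float)
    x=u-m['cx'];y=v-m['cy'];rr=np.hypot(x,y)+1e-9; th=rr/f; th=np.minimum(th,1.5)
    P=np.stack([np.tan(th)*x/rr*d,np.tan(th)*y/rr*d,d],-1); H=m['hand_eye']
    T=P@H[:3,:3].T+H[:3,3]; return T@M.T+p
E
cat > screw.py <<'E'
from geo import *
def an(pic,W,d,nm):
    ok=(d>0)&(abs(W[...,0]-590)<80)&(abs(W[...,1]+216)<150)
    print(nm,'table',np.median(W[ok&(abs(W[...,2])<6)][:,2]).round(2))
    q=W[ok&(W[...,2]>5)]
    rc=cv2.minAreaRect(q[:,:2].astype(np.float32)); print(' plate rect',np.round(rc[0],1),np.round(rc[1],1),round(rc[2],2), 'top99',np.percentile(q[:,2],[90,97,99]).round(1))
    # mean of plate level only
    s=W[ok&(W[...,2]>58)]; c=s[:,:2].mean(0); e,v=np.linalg.eigh(np.cov((s[:,:2]-c).T)); a=v[:,1]*np.sign(v[1,1])
    print(' screw ridge c',c.round(1),'yaw',np.degrees(np.arctan2(a[1],a[0])).round(2))
if __name__=='__main__':
    p=np.array([585.0,-242.95,230.5]); M=R.from_rotvec([-2.337,-2.099,0.001]).as_matrix()
    d=np.load('pics/wrist2_d.npy'); an(cv2.imread('pics/wrist2.png'),wcloud(d,p,M),d,'wrist')
    for n in ['top','scene']:
        d=np.load(f'pics/{n}1_d.npy'); an(cv2.imread(f'pics/{n}1.png'),cloud(n,d),d,n)
E
python3 screw.py
```

```text
wrist table 0.42
 plate rect [ 590.  -214.3] [249.2 160. ] 89.89 top99 [351.4 353.8 354.2]
 screw ridge c [ 589.3 -218.2] yaw 174.03
top table -1.49
 plate rect [ 590.7 -202.4] [274.8  93.9] 81.25 top99 [68.4 70.7 72.2]
 screw ridge c [ 589.  -211.4] yaw 84.02
scene table 1.86
 plate rect [ 582.4 -211.7] [287.7 142.4] 85.84 top99 [71.2 73.9 74.8]
 screw ridge c [ 594.7 -196. ] yaw 84.46
```

```bash
cat > screw2.py <<'E'
from geo import *
from scipy.optimize import least_squares
def an(pic,W,d,nm):
    g=pic.astype(float).mean(2)
    a0=np.radians(84.2); ax=np.array([np.cos(a0),np.sin(a0)]); ay=np.array([-ax[1],ax[0]])
    D=W[...,:2]-np.array([589,-215.5]); s=D@ax; t=D@ay
    ok=(d>0)&(W[...,2]<82)
    zt=np.median(W[ok&(abs(s)<160)&(abs(t)>50)&(abs(t)<80)][:,2]); Z=W[...,2]-zt
    pl=ok&(abs(s)<135)&(abs(t)<55)&(Z>4)
    k,l,st,_=cv2.connectedComponentsWithStats(pl.astype(np.uint8)); pl=l==1+np.argmax(st[1:,4])
    rc=cv2.minAreaRect(W[pl][:,:2].astype(np.float32)); print(nm,'zt',zt.round(2),'rect',np.round(rc[0],1),np.round(rc[1],1),round(rc[2],2))
    # cylinder axis fit: points on crest: radius 25, axis z 47.5
    m=ok&(abs(s)<70)&(abs(t)<18)&(Z>60)
    def res(x): 
        tt=t[m]-x[0]-x[1]*s[m]; return np.maximum(0,1)*(Z[m]-(x[2]-tt**2/45))
    o=least_squares(res,[0,0,70],loss='soft_l1'); o=o.x
    c=np.array([589,-215.5])+ay*o[0]; print(' ridge thru',c.round(2),'yaw',round(84.2+np.degrees(o[1]),2),'zmean',o[2].round(2),'std',0)
    # crest phase
    m=ok&(abs(t-o[0])<10)&(abs(s)<70)
    b=np.arange(-80,90,1.0); I=[g[m&(abs(s-x)<.8)].mean() if (m&(abs(s-x)<.8)).sum()>1 else np.nan for x in b]
    S=s[m];G=g[m]-np.polyval(np.polyfit(S,g[m],3),S)
    for P in [11.9,12,12.1]:
        z=(G*np.exp(2j*np.pi*S/P)).mean(); print('  pitch',P,'amp',abs(z).round(2),'crest at s=',((np.angle(z)/2/np.pi*P)%P).round(2))
if __name__=='__main__':
    p=np.array([585.0,-242.95,230.5]); M=R.from_rotvec([-2.337,-2.099,0.001]).as_matrix()
    d=np.load('pics/wrist2_d.npy'); an(cv2.imread('pics/wrist2.png'),wcloud(d,p,M),d,'wrist')
    for n in ['top','scene']:
        d=np.load(f'pics/{n}1_d.npy'); an(cv2.imread(f'pics/{n}1.png'),cloud(n,d),d,n)
E
python3 screw2.py
```

```text
wrist zt 0.41 rect [ 588.6 -213.1] [245.1  85.2] 84.08
 ridge thru [ 588.61 -215.46] yaw 84.01 zmean 70.91 std 0
  pitch 11.9 amp 15.22 crest at s= 6.31
  pitch 12 amp 16.02 crest at s= 6.3
  pitch 12.1 amp 16.36 crest at s= 6.3
top zt -1.92 rect [ 590.3 -215.8] [245.7  87.1] 84.29
 ridge thru [ 588.85 -215.48] yaw 84.4 zmean 70.08 std 0
  pitch 11.9 amp 17.13 crest at s= 5.8
  pitch 12 amp 17.62 crest at s= 5.85
  pitch 12.1 amp 17.58 crest at s= 5.89
scene zt 1.86 rect [ 589.8 -213.4] [249.   84.2] 85.4
 ridge thru [ 586.52 -215.25] yaw 84.11 zmean 71.18 std 0
  pitch 11.9 amp 6.2 crest at s= 7.23
  pitch 12 amp 6.16 crest at s= 7.29
  pitch 12.1 amp 5.93 crest at s= 7.35
```

Emit:
carry_out(
  deltas=[
    {"jaw": 1,"linear": [1,-0.06,0],"roll": 0.0435},
    {"jaw": 1,"linear": [1,-0.06,0],"roll": 0.0435},
    {"jaw": 1,"linear": [1,-0.06,0],"roll": 0.0435},
    {"jaw": 1,"linear": [1,-0.06,0],"roll": 0.0435},
    {"jaw": 1,"linear": [1,-0.06,0],"roll": 0.0435},
    {"jaw": 1,"linear": [1,-0.06,0],"roll": 0.0435},
    {"jaw": 1,"linear": [1,-0.06,0],"roll": 0.0435},
  ],
)

```text
t: 2.4
tcp_pos: [594.1, -42.1, 231.6]
tcp_rot: [2.472, 1.937, 0.001]
wrist_force: [-0.6, -0.8, -0.9]
finger_gap: 0.998
```

Emit:
carry_out(
  deltas=[
    {"jaw": 1,"linear": [1,0.07,0],"roll": 0},
    {"jaw": 1,"linear": [1,0.07,0],"roll": 0},
    {"jaw": 1,"linear": [1,0.07,0],"roll": 0},
    {"jaw": 1,"linear": [1,0.07,0],"roll": 0},
    {"jaw": 1,"linear": [1,0.07,0],"roll": 0},
    {"jaw": 1,"linear": [1,0.07,0],"roll": 0},
    {"jaw": 1,"linear": [1,0.07,0],"roll": 0},
    {"jaw": 1,"linear": [1,0.07,0],"roll": 0},
  ],
)

```text
t: 3.07
tcp_pos: [656.3, 146.0, 230.7]
tcp_rot: [2.475, 1.934, -0.001]
wrist_force: [0.1, -0.4, 0.2]
finger_gap: 1.003
```

```bash
python3 look.py 3 wrist | head -1; python3 -c "
from geo import *
delta([605,198,130],76)"
```

```text
{'t': 3.067, 'joint_pos': [0.169, 0.296, 0.986, -0.001, 1.86, 0.413], 'qvel': [-0.013, -0.021, 0.008, 0.003, 0.001, 0.002], 'tau': [1.306, -52.378, -40.451, 0.175, -0.044, 0.01], 'tcp_pos': [656.265, 145.98, 230.657], 'tcp_rot': [2.475, 1.934, -0.001], 'wrist_force': [0.091, -0.42, 0.221], 'wrist_torque': [-0.026, -0.07, -0.036], 'finger_gap': 1.003}
t 3.12 tcp [656.2 145.8 231. ] yaw 75.97 tilt 0.05 q [ 0.17  0.3   0.99 -0.    1.86  0.41] F [-0.3  0.6  0.8] gap 0.999
 linear [ 0.1916 -0.312   0.5048] roll -0.0002
```

View pics/wrist3.png

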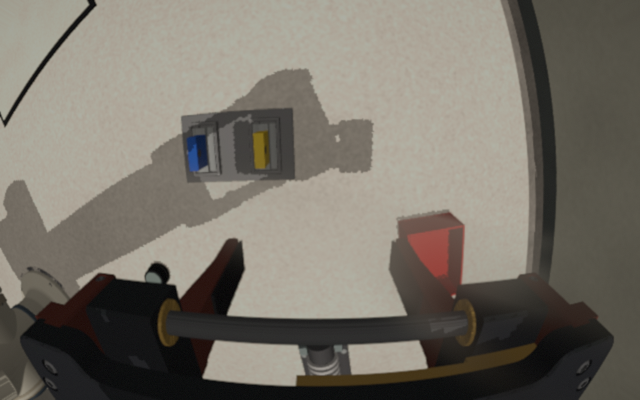

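The wrist view shows the yellow tab at (261,149), the blue tab at (197,152), and the rest from (182,108) to (294,180). I'll measure the yellow tab.

```bash
cat > comb.py <<'E'
from geo import *
def tab(nm,pic,W,d,z0=53):
    h=cv2.cvtColor(pic,cv2.COLOR_BGR2HSV).astype(int)
    m=(d>0)&(h[...,0]>18)&(h[...,0]<34)&(h[...,1]>120)&(np.hypot(W[...,0]-605,W[...,1]-197)<50)
    rk=(d>0)&(np.hypot(W[...,0]-566,W[...,1]-206)<95)
    zt=np.median(W[(abs(W[...,2])<5)&(d>0)&(np.hypot(W[...,0]-566,W[...,1]-206)<150)][:,2])
    for lo in (20,z0):
        q=W[m&(W[...,2]-zt>lo)&(W[...,2]-zt<62)]
        if len(q)<6: continue
        rc=cv2.minAreaRect(q[:,:2].astype(np.float32)); print(nm,'zt',zt.round(2),'z>',lo,len(q),'rect',np.round(rc[0],1),np.round(rc[1],1),round(rc[2],1),'ztop',(np.percentile(q[:,2],95)-zt).round(1))
    q=W[rk&(W[...,2]-zt>4)&(W[...,2]-zt<65)]
    rc=cv2.minAreaRect(q[:,:2].astype(np.float32)); print('   rest',np.round(rc[0],1),np.round(rc[1],1),round(rc[2],1))
if __name__=='__main__':
    p=np.array([656.2,145.9,230.8]); M=R.from_rotvec([2.475,1.934,-0.001]).as_matrix()
    d=np.load('pics/wrist3_d.npy'); tab('wrist',cv2.imread('pics/wrist3.png'),wcloud(d,p,M),d)
    for n in ['top','scene']:
        d=np.load(f'pics/{n}1_d.npy'); tab(n,cv2.imread(f'pics/{n}1.png'),cloud(n,d),d)
E
python3 comb.py
```

```text
wrist zt 0.27 z> 20 523 rect [604.3 197.5] [40.  12.9] 77.1 ztop 57.1
wrist zt 0.27 z> 53 370 rect [603.9 197.3] [39.3 11.9] 76.4 ztop 57.2
   rest [565.  206.5] [ 92.4 150. ] 77.0
top zt -1.65 z> 20 81 rect [604.7 196.8] [43.8 11.7] 77.2 ztop 57.7
top zt -1.65 z> 53 60 rect [604.1 194.5] [39.  11.4] 77.4 ztop 58.3
   rest [563.7 204.7] [157.5 175.4] 42.4
scene zt 1.59 z> 20 334 rect [604.1 198.4] [39.8 13.4] 74.7 ztop 57.2
scene zt 1.59 z> 53 116 rect [604.3 198.8] [37.5 13.4] 73.8 ztop 57.9
   rest [565.6 208.2] [107.1 150.9] 78.4
```

```bash
python3 -c "
from geo import *
delta([604.1,197.4,90],77)"
```

```text
t 3.12 tcp [656.2 145.8 231. ] yaw 75.97 tilt 0.05 q [ 0.17  0.3   0.99 -0.    1.86  0.41] F [-0.3  0.6  0.8] gap 0.999
 linear [ 0.1877 -0.3158  0.7048] roll -0.0057
```

Emit:
carry_out(
  deltas=[
    {"jaw": 1,"linear": [0.1877,-0.3158,0.3],"roll": -0.0057},
    {"jaw": 1,"linear": [0.1877,-0.3158,0.5],"roll": -0.0057},
    {"jaw": 1,"linear": [0.1877,-0.3158,0.7048],"roll": -0.0057},
    {"jaw": 1,"linear": [0.1877,-0.3158,0.7048],"roll": -0.0057},
    {"jaw": 1,"linear": [0.1877,-0.3158,0.7048],"roll": -0.0057},
    {"jaw": 1,"linear": [0.1877,-0.3158,0.7048],"roll": -0.0057},
    {"jaw": 1,"linear": [0.1877,-0.3158,0.7048],"roll": -0.0057},
  ],
)

```text
t: 3.7
tcp_pos: [605.4, 198.8, 93.2]
tcp_rot: [2.456, 1.956, 0.006]
wrist_force: [1.3, -0.0, 0.4]
finger_gap: 0.999
```

```bash
python3 look.py 4 wrist >/dev/null; python3 -c "
from geo import *
delta([604.1,197.4,25],77)
from comb import tab
p,M,s=pose()
d=np.load('pics/wrist4_d.npy'); tab('wrist',cv2.imread('pics/wrist4.png'),wcloud(d,p,M),d)"
```

```text
t 3.75 tcp [606.2 199.2  94.5] yaw 77.08 tilt 0.39 q [ 0.26  0.2   1.34 -0.    1.6   0.49] F [-0.4  0.4  0.2] gap 1.0
 linear [-0.0121 -0.0105  0.3473] roll 0.0004
wrist zt 1.41 z> 20 896 rect [605.  198.7] [39.8 10.4] 77.3 ztop 57.0
wrist zt 1.41 z> 53 771 rect [605.  198.5] [39.5 10.4] 77.3 ztop 57.0
   rest [566.2 207.1] [ 92.6 150.1] 77.2
```

View pics/wrist4.png

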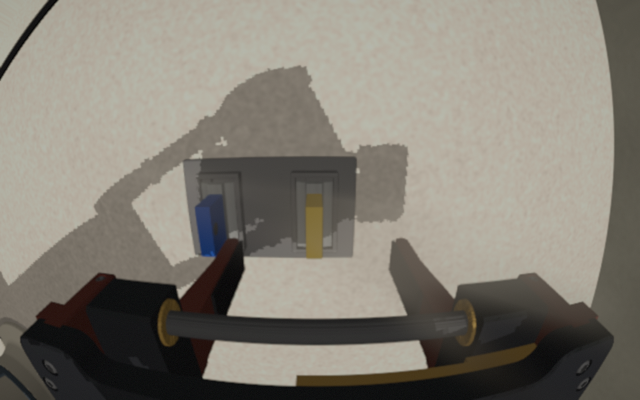

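The yellow tab is centred between the fingers at about (314,225) and lined up with them. I'll descend now.

Emit:
carry_out(
  deltas=[
    {"jaw": 0.2,"linear": [-0.004,-0.008,0.12],"roll": 0},
    {"jaw": 0.2,"linear": [-0.004,-0.008,0.24],"roll": 0},
    {"jaw": 0.2,"linear": [-0.004,-0.008,0.345],"roll": 0},
    {"jaw": 0.2,"linear": [-0.004,-0.008,0.345],"roll": 0},
    {"jaw": 0.2,"linear": [-0.004,-0.008,0.345],"roll": 0},
    {"jaw": 0.2,"linear": [-0.004,-0.008,0.345],"roll": 0},
  ],
)

```text
t: 4.25
tcp_pos: [604.1, 199.8, 24.4]
tcp_rot: [2.454, 1.958, 0.007]
wrist_force: [-0.2, 0.9, 0.6]
finger_gap: 0.606
```

```bash
python3 look.py 5 wrist >/dev/null; python3 -c "
from geo import *
delta([604.7,198.2,25],77)"
```

```text
t 4.3 tcp [604.1 200.   24.5] yaw 77.16 tilt 0.32 q [ 0.27  0.23  1.43 -0.    1.48  0.49] F [-0.3 -0.3  0. ] gap 0.603
 linear [-0.0079  0.0048 -0.0024] roll 0.0009
```

View pics/wrist5.png

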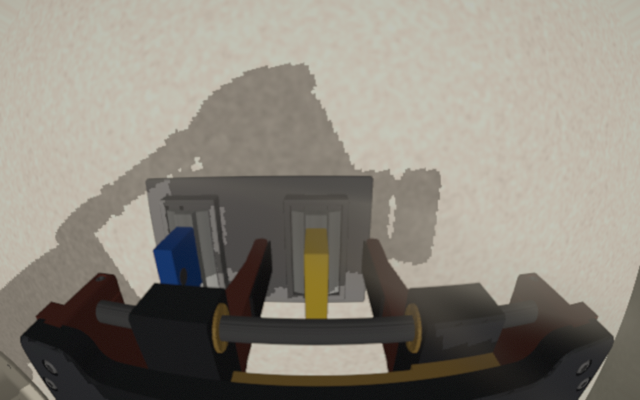

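Both fingers straddle the yellow tab at (317,275). I'll grip it now.

Emit:
carry_out(
  deltas=[
    {"jaw": -1,"linear": [-0.005,0.002,0],"roll": 0},
    {"jaw": -1,"linear": [-0.005,0.002,0],"roll": 0},
    {"jaw": -1,"linear": [-0.005,0.002,0],"roll": 0},
    {"jaw": -1,"linear": [-0.005,0.002,0],"roll": 0},
    {"jaw": -1,"linear": [-0.005,0.002,0],"roll": 0},
    {"jaw": -1,"linear": [-0.005,0.002,0],"roll": 0},
    {"jaw": -1,"linear": [-0.005,0.002,0],"roll": 0},
    {"jaw": -1,"linear": [-0.005,0.002,0],"roll": 0},
    {"jaw": -1,"linear": [-0.005,0.002,0],"roll": 0},
    {"jaw": -1,"linear": [-0.005,0.002,0],"roll": 0},
  ],
  newtons=30,
)

```text
t: 5.13
tcp_pos: [602.5, 198.6, 20.8]
tcp_rot: [2.455, 1.959, 0.001]
wrist_force: [3.6, -1.0, -0.3]
finger_gap: 0.135
```

```bash
python3 -c "
from geo import *
delta([604.7,198.2,140],77)"
```

```text
t 5.13 tcp [602.5 198.6  20.8] yaw 77.18 tilt 0.06 q [ 0.26  0.23  1.43 -0.    1.47  0.49] F [ 3.6 -1.  -0.3] gap 0.135
 linear [ 0.0007  0.0119 -0.5959] roll 0.001
```

Emit:
carry_out(
  deltas=[
    {"jaw": -1,"linear": [-0.005,0.002,-0.1],"roll": 0},
    {"jaw": -1,"linear": [-0.005,0.002,-0.25],"roll": 0},
    {"jaw": -1,"linear": [-0.005,0.002,-0.4],"roll": 0},
    {"jaw": -1,"linear": [-0.005,0.002,-0.55],"roll": 0},
    {"jaw": -1,"linear": [-0.005,0.002,-0.7],"roll": 0},
    {"jaw": -1,"linear": [-0.005,0.002,-0.7],"roll": 0},
    {"jaw": -1,"linear": [-0.005,0.002,-0.7],"roll": 0},
    {"jaw": -1,"linear": [-0.005,0.002,-0.7],"roll": 0},
  ],
)

```text
t: 5.8
tcp_pos: [601.5, 197.6, 159.1]
tcp_rot: [-2.454, -1.959, 0.003]
wrist_force: [0.4, -0.1, -2.3]
finger_gap: 0.131
```

```bash
python3 look.py 6 wrist scene >/dev/null; python3 -c "
from geo import *
delta([589,-210,160],84.1)
im=cv2.imread('pics/scene6.png'); cv2.imwrite('pics/s6c.png',cv2.resize(im[180:320,360:560],None,fx=4,fy=4))"
```

```text
t 5.9 tcp [601.1 197.4 157.8] yaw 77.2 tilt 0.26 q [0.26 0.18 1.25 0.   1.72 0.49] F [ 0.2  0.1 -0.9] gap 0.136
 linear [-1.9999  0.3924 -0.0084] roll -0.0384
```

View pics/wrist6.png

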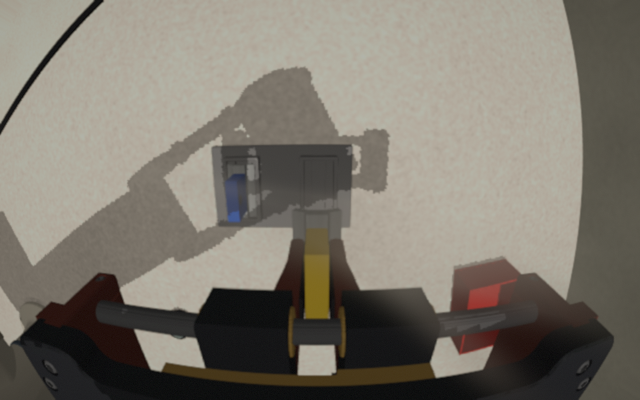

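View pics/s6c.png

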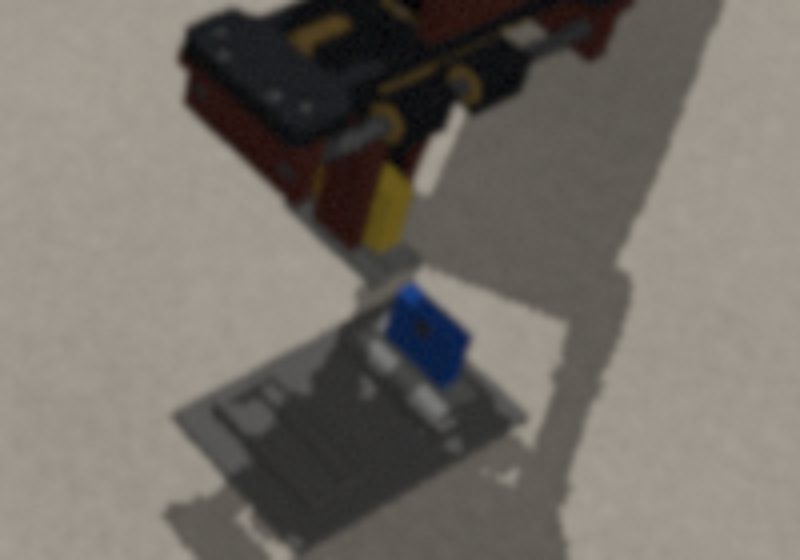

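The yellow comb hangs upright in the fingers, with its tab at (317,270) in the wrist view. The blue comb is still at (236,200). Next I'll measure the comb in the tool frame.

```bash
cat > held.py <<'E'
from geo import *
def held(tag):
    d=np.load(f'pics/wrist{tag}_d.npy'); pic=cv2.imread(f'pics/wrist{tag}.png')
    T=wcloud(d,np.zeros(3),np.eye(3)); h=cv2.cvtColor(pic,cv2.COLOR_BGR2HSV).astype(int)
    m=(d>0)&(h[...,0]>18)&(h[...,0]<34)&(h[...,1]>110)&(abs(T[...,1])<12)&(abs(T[...,0])<40)&(T[...,2]>-60)&(T[...,2]<25)
    q=T[m]; print('tab n',len(q),'x',np.percentile(q[:,0],[2,50,98]).round(1),'y',np.percentile(q[:,1],[2,50,98]).round(1),'z',np.percentile(q[:,2],[2,50,98]).round(1))
    top=q[q[:,2]<np.percentile(q[:,2],3)+3]; print(' top face n',len(top),'x',np.percentile(top[:,0],[1,99]).round(1),'z',np.median(top[:,2]).round(1), 'pitch dz/dx',np.polyfit(top[:,0],top[:,2],1)[0].round(3),'yaw dy/dx',np.polyfit(top[:,0],top[:,1],1)[0].round(3))
    e=q[q[:,0]>np.percentile(q[:,0],90)-3]; print(' end face x',np.median(e[:,0]).round(2),'y',np.mean(e[:,1]).round(2))
    b=(d>0)&(abs(T[...,1])<20)&(abs(T[...,0])<45)&(T[...,2]>2)&(T[...,2]<30)&~m
    q=T[b]; print('steel n',len(q),'x',np.percentile(q[:,0],[1,50,99]).round(1),'y',np.percentile(q[:,1],[1,50,99]).round(1),'z',np.percentile(q[:,2],[1,50,99]).round(1))
import sys
if __name__=='__main__': held(sys.argv[1])
E
python3 held.py 6
```

```text
tab n 1850 x [-16.5   5.2  19.6] y [-5.2  0.4  6.5] z [-38.9 -35.4 -24.2]
 top face n 1254 x [-17.1  19. ] z -35.7 pitch dz/dx 0.001 yaw dy/dx 0.002
 end face x 19.0 y 0.01
steel n 587 x [10.  20.7 27.6] y [-13.   -1.3  14.4] z [2.  3.  7.3]
```

Emit:
carry_out(
  deltas=[
    {"jaw": -1,"linear": [-1,0.2,0],"roll": -0.0384},
    {"jaw": -1,"linear": [-1,0.2,0],"roll": -0.0384},
    {"jaw": -1,"linear": [-1,0.2,0],"roll": -0.0384},
    {"jaw": -1,"linear": [-1,0.2,0],"roll": -0.0384},
    {"jaw": -1,"linear": [-1,0.2,0],"roll": -0.0384},
    {"jaw": -1,"linear": [-1,0.2,0],"roll": -0.0384},
    {"jaw": -1,"linear": [-1,0.2,0],"roll": -0.0384},
  ],
)

```text
t: 6.48
tcp_pos: [596.0, -8.2, 158.6]
tcp_rot: [-2.335, -2.098, 0.003]
wrist_force: [0.1, 0.4, -1.1]
finger_gap: 0.138
```

```bash
python3 -c "
from geo import *
delta([589.3,-208.9,140],84.1)"
```

```text
t 6.48 tcp [596.   -8.2 158.6] yaw 83.88 tilt 0.2 q [-0.07  0.08  1.36  0.    1.71  0.04] F [ 0.1  0.4 -1.1] gap 0.138
 linear [-1.0014  0.0742  0.0927] roll -0.0012
```

Emit:
carry_out(
  deltas=[
    {"jaw": -1,"linear": [-1,0.074,0.09],"roll": -0.001},
    {"jaw": -1,"linear": [-1,0.074,0.09],"roll": -0.001},
    {"jaw": -1,"linear": [-1,0.074,0.09],"roll": -0.001},
    {"jaw": -1,"linear": [-1,0.074,0.09],"roll": -0.001},
    {"jaw": -1,"linear": [-1,0.074,0.09],"roll": -0.001},
    {"jaw": -1,"linear": [-1,0.074,0.09],"roll": -0.001},
    {"jaw": -1,"linear": [-1,0.074,0.09],"roll": -0.001},
    {"jaw": -1,"linear": [-1,0.074,0.09],"roll": -0.001},
    {"jaw": -1,"linear": [-1,0.074,0.09],"roll": -0.001},
  ],
)

```text
t: 7.23
tcp_pos: [591.4, -204.6, 142.3]
tcp_rot: [-2.326, -2.11, -0.001]
wrist_force: [-0.3, -0.2, -1.1]
finger_gap: 0.14
```

```bash
python3 look.py 7 wrist >/dev/null; python3 held.py 7; python3 -c "
from geo import *
from screw2 import an
delta([589.3,-208.9,100],84.1)
p,M,s=pose(); d=np.load('pics/wrist7_d.npy'); an(cv2.imread('pics/wrist7.png'),wcloud(d,p,M),d,'w7')"
```

```text
tab n 2164 x [-16.4   8.1  19.6] y [-5.2  0.4  6.6] z [-39.9 -35.2  -8.6]
 top face n 1201 x [-17.1  18.9] z -35.7 pitch dz/dx 0.007 yaw dy/dx 0.003
 end face x 19.03 y 0.71
steel n 561 x [10.  21.1 27.6] y [-13.    5.6  14.5] z [2.  3.1 7.2]
t 7.28 tcp [ 591.5 -204.6  142.7] yaw 84.43 tilt 0.03 q [-0.39  0.16  1.3   0.    1.68 -0.29] F [ 0.5  0.3 -0.9] gap 0.136
 linear [-0.0224 -0.0088  0.2133] roll 0.0018
w7 zt 0.52 rect [ 590.1 -199. ] [217.3  84.8] 84.1
 ridge thru [ 588.4  -215.44] yaw 83.95 zmean 71.06 std 0
  pitch 11.9 amp 14.26 crest at s= 6.88
  pitch 12 amp 14.37 crest at s= 6.55
  pitch 12.1 amp 14.42 crest at s= 6.23
```

View pics/wrist7.png

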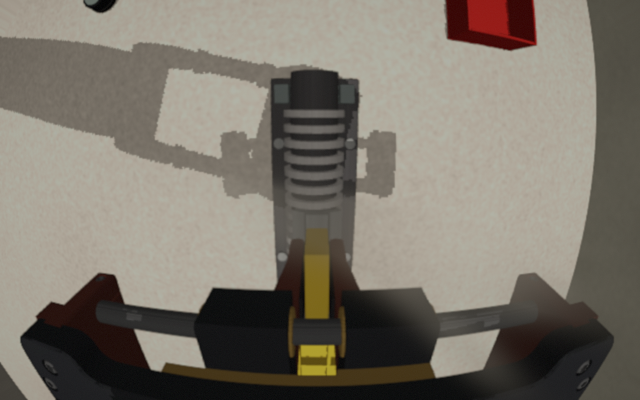

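The comb sits over the screw and is lined up with it, with the tab at (317,265) and the visible crests spaced from (315,115) to (315,205). I'll descend to just above the crests.

Emit:
carry_out(
  deltas=[
    {"jaw": -1,"linear": [-0.0216,-0.009,0.1],"roll": 0.001},
    {"jaw": -1,"linear": [-0.0216,-0.009,0.18],"roll": 0.001},
    {"jaw": -1,"linear": [-0.0216,-0.009,0.24],"roll": 0.001},
    {"jaw": -1,"linear": [-0.0216,-0.009,0.253],"roll": 0.001},
    {"jaw": -1,"linear": [-0.0216,-0.009,0.253],"roll": 0.001},
    {"jaw": -1,"linear": [-0.0216,-0.009,0.253],"roll": 0.001},
    {"jaw": -1,"linear": [-0.0216,-0.009,0.253],"roll": 0.001},
    {"jaw": -1,"linear": [-0.0216,-0.009,0.253],"roll": 0.001},
    {"jaw": -1,"linear": [-0.0216,-0.009,0.253],"roll": 0.001},
    {"jaw": -1,"linear": [-0.0216,-0.009,0.253],"roll": 0.001},
  ],
)

```text
t: 8.12
tcp_pos: [589.1, -211.0, 92.8]
tcp_rot: [2.332, 2.103, 0.001]
wrist_force: [0.3, -0.4, -1.7]
finger_gap: 0.133
```

```bash
python3 -c "
from geo import *
delta([589.4,-208.7,85],84.1)"; python3 look.py 8 wrist scene>/dev/null; python3 -c "
from geo import *
im=cv2.imread('pics/scene8.png'); cv2.imwrite('pics/s8c.png',cv2.resize(im[110:230,220:380],None,fx=5,fy=5,interpolation=cv2.INTER_CUBIC))
delta([589.4,-208.7,85],84.1)"
```

```text
t 8.12 tcp [ 589.1 -211.    92.8] yaw 84.1 tilt 0.06 q [-0.4   0.17  1.37  0.    1.6  -0.3 ] F [ 0.3 -0.4 -1.7] gap 0.133
 linear [0.0116 0.0004 0.0388] roll -0.0
t 8.22 tcp [ 588.9 -211.    92.4] yaw 84.1 tilt 0.03 q [-0.4   0.17  1.37  0.    1.6  -0.3 ] F [-0.6 -0.6 -1.2] gap 0.138
 linear [0.0115 0.0013 0.037 ] roll -0.0
```

View pics/s8c.png

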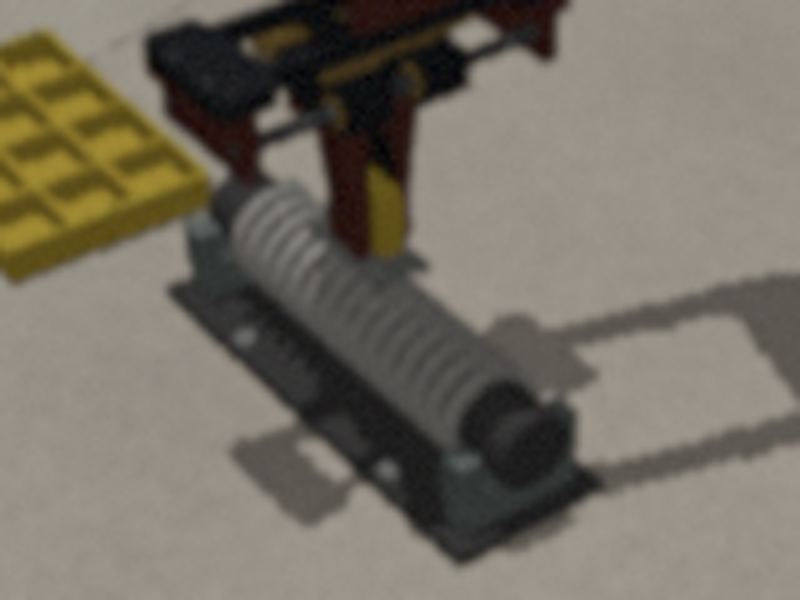

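The comb hovers about 6 to 7 mm above the screw and is lined up with it, with the tab at crop (385,215). I'll correct the position along the axis and go down slowly.

Emit:
carry_out(
  deltas=[
    {"jaw": -1,"linear": [0.0115,0.001,0.01],"roll": 0},
    {"jaw": -1,"linear": [0.0115,0.001,0.02],"roll": 0},
    {"jaw": -1,"linear": [0.0115,0.001,0.03],"roll": 0},
    {"jaw": -1,"linear": [0.0115,0.001,0.035],"roll": 0},
    {"jaw": -1,"linear": [0.0115,0.001,0.037],"roll": 0},
    {"jaw": -1,"linear": [0.0115,0.001,0.037],"roll": 0},
    {"jaw": -1,"linear": [0.0115,0.001,0.037],"roll": 0},
  ],
)

```text
t: 8.8
tcp_pos: [589.2, -208.6, 84.6]
tcp_rot: [-2.333, -2.104, 0.0]
wrist_force: [1.5, 0.3, -1.6]
finger_gap: 0.136
```

```bash
python3 -c "
from geo import *
delta([589.4,-208.7,80],84.1)"
```

```text
t 8.8 tcp [ 589.2 -208.6   84.6] yaw 84.1 tilt 0.0 q [-0.39  0.17  1.38 -0.    1.58 -0.29] F [ 1.5  0.3 -1.6] gap 0.136
 linear [-0.0005  0.001   0.0232] roll 0.0
```

No contact yet. I'll step down 1 mm at a time.

Emit:
carry_out(
  deltas=[
    {"jaw": -1,"linear": [0,0,0.0025],"roll": 0},
    {"jaw": -1,"linear": [0,0,0.005],"roll": 0},
    {"jaw": -1,"linear": [0,0,0.005],"roll": 0},
    {"jaw": -1,"linear": [0,0,0.005],"roll": 0},
  ],
)

```text
t: 9.13
tcp_pos: [589.2, -208.6, 83.7]
tcp_rot: [-2.333, -2.104, -0.0]
wrist_force: [-0.3, -1.7, -1.1]
finger_gap: 0.136
```

Emit:
carry_out(
  deltas=[
    {"jaw": -1,"linear": [0,0,0.0025],"roll": 0},
    {"jaw": -1,"linear": [0,0,0.005],"roll": 0},
    {"jaw": -1,"linear": [0,0,0.005],"roll": 0},
    {"jaw": -1,"linear": [0,0,0.005],"roll": 0},
  ],
)

```text
t: 9.47
tcp_pos: [589.2, -208.6, 82.6]
tcp_rot: [-2.333, -2.104, 0.0]
wrist_force: [0.2, -0.4, -1.3]
finger_gap: 0.136
```

Emit:
carry_out(
  deltas=[
    {"jaw": -1,"linear": [0,0,0.0025],"roll": 0},
    {"jaw": -1,"linear": [0,0,0.005],"roll": 0},
    {"jaw": -1,"linear": [0,0,0.005],"roll": 0},
    {"jaw": -1,"linear": [0,0,0.005],"roll": 0},
  ],
)

```text
t: 9.8
tcp_pos: [589.2, -208.6, 81.6]
tcp_rot: [-2.333, -2.104, 0.0]
wrist_force: [-0.7, -0.0, -0.8]
finger_gap: 0.137
```

Emit:
carry_out(
  deltas=[
    {"jaw": -1,"linear": [0,0,0.002],"roll": 0},
    {"jaw": -1,"linear": [0,0,0.004],"roll": 0},
    {"jaw": -1,"linear": [0,0,0.004],"roll": 0},
    {"jaw": -1,"linear": [0,0,0.004],"roll": 0},
  ],
)

```text
t: 10.13
tcp_pos: [589.2, -208.6, 80.8]
tcp_rot: [-2.333, -2.104, 0.0]
wrist_force: [-0.3, 0.3, -1.5]
finger_gap: 0.131
```

Emit:
carry_out(
  deltas=[
    {"jaw": -1,"linear": [0,0,0.002],"roll": 0},
    {"jaw": -1,"linear": [0,0,0.004],"roll": 0},
    {"jaw": -1,"linear": [0,0,0.004],"roll": 0},
    {"jaw": -1,"linear": [0,0,0.004],"roll": 0},
  ],
)

```text
t: 10.47
tcp_pos: [589.2, -208.6, 80.0]
tcp_rot: [-2.333, -2.104, 0.0]
wrist_force: [0.1, -0.1, -1.1]
finger_gap: 0.136
```

Emit:
carry_out(
  deltas=[
    {"jaw": -1,"linear": [0,0,0.002],"roll": 0},
    {"jaw": -1,"linear": [0,0,0.004],"roll": 0},
    {"jaw": -1,"linear": [0,0,0.004],"roll": 0},
    {"jaw": -1,"linear": [0,0,0.004],"roll": 0},
  ],
)

```text
t: 10.8
tcp_pos: [589.2, -208.6, 79.2]
tcp_rot: [-2.333, -2.104, 0.0]
wrist_force: [0.1, -0.5, -0.3]
finger_gap: 0.137
```

Emit:
carry_out(
  deltas=[
    {"jaw": -1,"linear": [0,0,0.0015],"roll": 0},
    {"jaw": -1,"linear": [0,0,0.0025],"roll": 0},
    {"jaw": -1,"linear": [0,0,0.0025],"roll": 0},
    {"jaw": -1,"linear": [0,0,0.0025],"roll": 0},
  ],
)

```text
t: 11.13
tcp_pos: [589.2, -208.6, 78.7]
tcp_rot: [-2.333, -2.104, 0.0]
wrist_force: [-0.5, 0.4, -0.9]
finger_gap: 0.139
```

Emit:
carry_out(
  deltas=[
    {"jaw": -1,"linear": [0,0,0.0015],"roll": 0},
    {"jaw": -1,"linear": [0,0,0.0025],"roll": 0},
    {"jaw": -1,"linear": [0,0,0.0025],"roll": 0},
    {"jaw": -1,"linear": [0,0,0.0025],"roll": 0},
  ],
)

```text
t: 11.47
tcp_pos: [589.3, -208.6, 78.6]
tcp_rot: [2.333, 2.104, 0.0]
wrist_force: [-0.6, 0.6, 0.5]
finger_gap: 0.137
```

Emit:
carry_out(
  deltas=[
    {"jaw": -1,"linear": [0,0,0.001],"roll": 0},
    {"jaw": -1,"linear": [0,0,0.002],"roll": 0},
    {"jaw": -1,"linear": [0,0,0.002],"roll": 0},
    {"jaw": -1,"linear": [0,0,0.002],"roll": 0},
  ],
)

```text
t: 11.8
tcp_pos: [589.3, -208.6, 78.6]
tcp_rot: [2.332, 2.104, 0.0]
wrist_force: [-2.7, 1.3, 4.9]
finger_gap: 0.136
```

```bash
python3 look.py 9 wrist scene>/dev/null; python3 held.py 9; python3 -c "
from geo import *
im=cv2.imread('pics/scene9.png'); cv2.imwrite('pics/s9c.png',cv2.resize(im[110:230,220:380],None,fx=5,fy=5,interpolation=cv2.INTER_CUBIC))
delta([589.4,-208.7,78],84.1)
print(pose()[2]['wrist_torque'])
from screw2 import an
p,M,s=pose(); d=np.load('pics/wrist9_d.npy'); an(cv2.imread('pics/wrist9.png'),wcloud(d,p,M),d,'w9')"
```

```text
tab n 2228 x [-16.5   8.9  19.7] y [-5.2  0.4  6.6] z [-39.4 -35.2  -7.1]
 top face n 1565 x [-17.4  19.1] z -35.5 pitch dz/dx 0.003 yaw dy/dx -0.001
 end face x 19.06 y 0.64
steel n 3164 x [-8.9 28.3 43.5] y [-19.8  -1.3  19.6] z [ 2.1 11.8 26. ]
t 11.9 tcp [ 589.3 -208.6   78.5] yaw 84.1 tilt 0.03 q [-0.39  0.18  1.39 -0.    1.57 -0.29] F [-3.3  0.7  6.1] gap 0.135
 linear [-0.0005  0.0006  0.0027] roll 0.0
[ 0.10725048  0.47883216 -0.01169814]
w9 zt 0.2 rect [ 591.5 -185.5] [189.7  85.2] 84.11
 ridge thru [ 588.72 -215.47] yaw 84.55 zmean 72.03 std 0
  pitch 11.9 amp 11.45 crest at s= 7.02
  pitch 12 amp 11.52 crest at s= 6.64
  pitch 12.1 amp 11.57 crest at s= 6.25
```

View pics/wrist9.png

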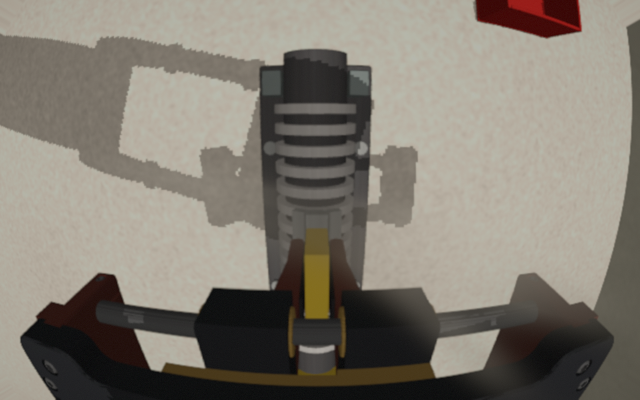

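View pics/s9c.png

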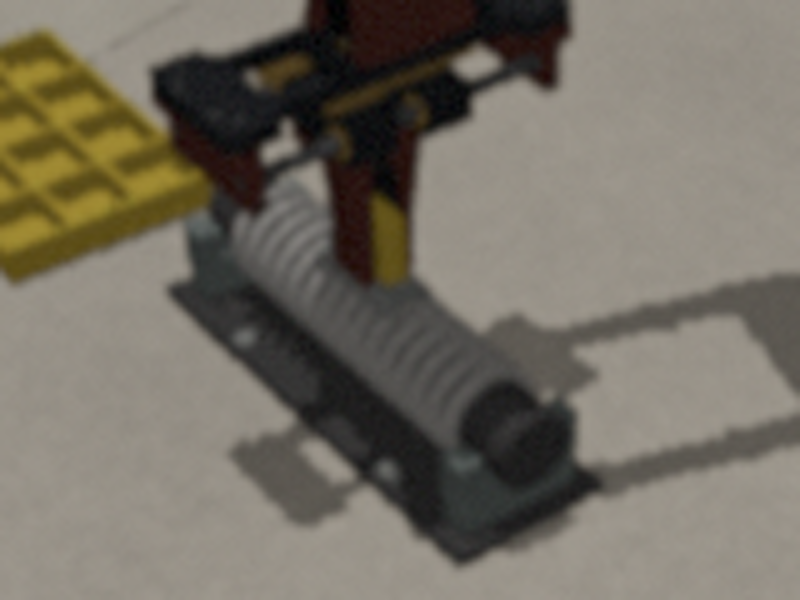

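The comb is in the grooves: TCP z is 78.6, close to the 78.3 predicted for a full seat, where riding on crests would be about 83. There is a side load of about −3 N in world x, so one foot is bearing more. I'll ease sideways to balance it.

Emit:
carry_out(
  deltas=[
    {"jaw": -1,"linear": [0,-0.001,-0.0005],"roll": 0},
    {"jaw": -1,"linear": [0,-0.002,-0.001],"roll": 0},
    {"jaw": -1,"linear": [0,-0.003,-0.001],"roll": 0},
    {"jaw": -1,"linear": [0,-0.003,-0.001],"roll": 0},
    {"jaw": -1,"linear": [0,-0.003,-0.001],"roll": 0},
  ],
)

```text
t: 12.32
tcp_pos: [589.2, -208.6, 78.5]
tcp_rot: [2.332, 2.103, 0.001]
wrist_force: [1.5, 1.2, 4.5]
finger_gap: 0.131
```

```bash
python3 -c "
from geo import *
delta([589.4,-208.7,78],84.1)
print(pose()[2]['wrist_torque'])"
```

```text
t 12.32 tcp [ 589.2 -208.6   78.5] yaw 84.11 tilt 0.09 q [-0.39  0.18  1.39  0.    1.57 -0.29] F [1.5 1.2 4.5] gap 0.131
 linear [-0.0005  0.0011  0.0026] roll 0.0
[ 0.06064001 -0.33857067  0.0003434 ]
```

Emit:
carry_out(
  deltas=[
    {"jaw": -1,"linear": [0,0.0005,0.001],"roll": 0},
    {"jaw": -1,"linear": [0,0.001,0.0015],"roll": 0},
    {"jaw": -1,"linear": [0,0.001,0.0015],"roll": 0},
    {"jaw": -1,"linear": [0,0.001,0.0015],"roll": 0},
  ],
)

```text
t: 12.65
tcp_pos: [589.2, -208.6, 78.5]
tcp_rot: [2.332, 2.104, 0.001]
wrist_force: [0.7, 1.1, 6.1]
finger_gap: 0.136
```

Emit:
carry_out(
  deltas=[
    {"jaw": -1,"linear": [0,0.0003,0.0007],"roll": 0},
    {"jaw": -1,"linear": [0,0.0003,0.0014],"roll": 0},
    {"jaw": -1,"linear": [0,0.0003,0.0014],"roll": 0},
    {"jaw": -1,"linear": [0,0.0003,0.0014],"roll": 0},
    {"jaw": -1,"linear": [0,0.0003,0.0014],"roll": 0},
    {"jaw": -1,"linear": [0,0.0003,0.0014],"roll": 0},
    {"jaw": -1,"linear": [0,0.0003,0.0014],"roll": 0},
    {"jaw": -1,"linear": [0,0.0003,0.0014],"roll": 0},
    {"jaw": -1,"linear": [0,0.0003,0.0014],"roll": 0},
    {"jaw": -1,"linear": [0,0.0003,0.0014],"roll": 0},
  ],
)

```text
t: 13.48
tcp_pos: [589.2, -208.6, 78.5]
tcp_rot: [2.332, 2.103, 0.001]
wrist_force: [-0.8, 1.7, 8.0]
finger_gap: 0.137
```

```bash
python3 -c "
from geo import *
delta([589.4,-208.7,78],84.1)
print(pose()[2]['wrist_torque'])"
```

```text
t 13.48 tcp [ 589.2 -208.6   78.5] yaw 84.1 tilt 0.08 q [-0.39  0.18  1.39  0.    1.57 -0.29] F [-0.8  1.7  8. ] gap 0.137
 linear [-0.0004  0.0008  0.0026] roll 0.0
[ 0.15785946  0.08899515 -0.06606759]
```

Contact is about 9 N, steady, at seated height. I'll hold a bit longer at about 10 N with a tiny axial relief, then back off to a light load before opening.

Emit:
carry_out(
  deltas=[
    {"jaw": -1,"linear": [0.001,0,0.0004],"roll": 0},
    {"jaw": -1,"linear": [0.001,0,0.0004],"roll": 0},
    {"jaw": -1,"linear": [0.001,0,0.0004],"roll": 0},
    {"jaw": -1,"linear": [0.001,0,0.0004],"roll": 0},
    {"jaw": -1,"linear": [0.001,0,0.0004],"roll": 0},
    {"jaw": -1,"linear": [0.001,0,0.0004],"roll": 0},
    {"jaw": -1,"linear": [0.001,0,0.0004],"roll": 0},
    {"jaw": -1,"linear": [0.001,0,0.0004],"roll": 0},
  ],
)

```text
t: 14.15
tcp_pos: [589.3, -208.6, 78.5]
tcp_rot: [2.332, 2.103, 0.001]
wrist_force: [0.0, 0.8, 6.9]
finger_gap: 0.132
```

```bash
python3 look.py 10 wrist scene top; python3 held.py 10; python3 - <<'E'
from geo import *
for n in ['scene','top']:
    d=np.load(f'pics/{n}10_d.npy'); W=cloud(n,d); pic=cv2.imread(f'pics/{n}10.png'); h=cv2.cvtColor(pic,cv2.COLOR_BGR2HSV).astype(int)
    m=(d>0)&(h[...,0]>18)&(h[...,0]<34)&(h[...,1]>110)&(np.hypot(W[...,0]-589,W[...,1]+209)<40)&(W[...,2]>70)&(W[...,2]<130)
    q=W[m]; print(n,len(q), q.mean(0) if len(q) else '', np.percentile(q[:,2],[2,50,90,98]) if len(q) else '')
E
```

```text
{'t': 14.15, 'joint_pos': [-0.395, 0.175, 1.394, -0.0, 1.57, -0.292], 'qvel': [-0.0, -0.001, 0.0, -0.001, -0.0, 0.001], 'tau': [-0.183, -43.029, -36.169, -0.011, -0.29, -0.002], 'tcp_pos': [589.262, -208.599, 78.51], 'tcp_rot': [2.332, 2.103, 0.001], 'wrist_force': [0.007, 0.845, 6.888], 'wrist_torque': [0.124, 0.111, 0.024], 'finger_gap': 0.132}
wrist {'fov_y': 65.70646984690485, 'cx': 316.50874382303675, 'cy': 203.04068444297727, 'hand_eye': array([[ 7.27628551e-04, -9.51519888e-01, -3.07586368e-01,
         8.51328904e+01],
       [ 9.99999440e-01,  4.55880035e-04,  9.55338901e-04,
         5.32968788e-01],
       [-7.68801480e-04, -3.07586891e-01,  9.51519686e-01,
        -1.62223367e+02],
       [ 0.00000000e+00,  0.00000000e+00,  0.00000000e+00,
         1.00000000e+00]])}
scene {'fov_y': 48.44043261088906, 'cx': 328.37782615096637, 'cy': 193.95573063600432, 'position': array([1111.30544245,  414.57925236,  697.21730228]), 'attitude': array([-0.97296828, -2.40586442,  1.07848692])}
top {'fov_y': 55.64764382927625, 'cx': 322.0080922286686, 'cy': 199.47168257920535, 'position': array([ 509.92785743, -106.3261302 , 1047.49843183]), 'attitude': array([-2.21011812,  2.15350051, -0.09680851])}
tab n 2222 x [-16.5   9.   19.7] y [-5.2  0.4  6.6] z [-39.3 -35.2  -7.3]
 top face n 1517 x [-17.3  19. ] z -35.5 pitch dz/dx 0.001 yaw dy/dx -0.007
 end face x 19.06 y 0.64
steel n 3125 x [-8.9 28.5 43.4] y [-19.8  -1.3  19.6] z [ 2.1 11.8 25.7]
scene 121 [ 591.86874669 -194.86369344  104.57862418] [ 82.57390838 105.64698991 116.47483594 122.14511964]
top 0
```

Emit:
carry_out(
  deltas=[
    {"jaw": -1,"linear": [0,0,0.0007],"roll": 0},
    {"jaw": -1,"linear": [0,0,0.0012],"roll": 0},
    {"jaw": -1,"linear": [0,0,0.0012],"roll": 0},
    {"jaw": -1,"linear": [0,0,0.0012],"roll": 0},
    {"jaw": -1,"linear": [0,0,0.0012],"roll": 0},
    {"jaw": -1,"linear": [0,0,0.0012],"roll": 0},
    {"jaw": -1,"linear": [0,0,0.0012],"roll": 0},
    {"jaw": -1,"linear": [0,0,0.0012],"roll": 0},
    {"jaw": -1,"linear": [0,0,0.0012],"roll": 0},
  ],
)

```text
t: 15.05
tcp_pos: [589.2, -208.6, 78.5]
tcp_rot: [2.332, 2.103, 0.001]
wrist_force: [-1.2, 0.3, 9.1]
finger_gap: 0.135
```

Emit:
carry_out(
  deltas=[
    {"jaw": -1,"linear": [0,0,-0.001],"roll": 0},
    {"jaw": -1,"linear": [0,0,-0.002],"roll": 0},
    {"jaw": -1,"linear": [0,0,-0.0035],"roll": 0},
    {"jaw": -1,"linear": [0,0,-0.0035],"roll": 0},
    {"jaw": -1,"linear": [0,0,-0.0035],"roll": 0},
  ],
)

```text
t: 15.47
tcp_pos: [589.2, -208.6, 78.5]
tcp_rot: [2.332, 2.103, 0.001]
wrist_force: [-0.3, 0.1, 6.8]
finger_gap: 0.134
```

Emit:
carry_out(
  deltas=[
    {"jaw": -1,"linear": [0,0,-0.001],"roll": 0},
    {"jaw": -1,"linear": [0,0,-0.0025],"roll": 0},
    {"jaw": -1,"linear": [0,0,-0.0025],"roll": 0},
    {"jaw": -1,"linear": [0,0,-0.0025],"roll": 0},
  ],
)

```text
t: 15.8
tcp_pos: [589.1, -208.5, 78.5]
tcp_rot: [2.332, 2.104, 0.0]
wrist_force: [1.6, -1.0, 4.6]
finger_gap: 0.136
```

```bash
python3 -c "
from geo import *
delta([589.4,-208.7,78],84.1)"
```

```text
t 15.8 tcp [ 589.1 -208.5   78.5] yaw 84.1 tilt 0.03 q [-0.39  0.18  1.39 -0.    1.57 -0.29] F [ 1.6 -1.   4.6] gap 0.136
 linear [-0.0006  0.0017  0.0024] roll -0.0
```

Emit:
carry_out(
  deltas=[
    {"jaw": -1,"linear": [0,0,-0.001],"roll": 0},
    {"jaw": -1,"linear": [0,0,-0.003],"roll": 0},
    {"jaw": -1,"linear": [0,0,-0.003],"roll": 0},
    {"jaw": -1,"linear": [0,0,-0.003],"roll": 0},
  ],
)

```text
t: 16.13
tcp_pos: [588.4, -208.2, 78.2]
tcp_rot: [-2.332, -2.103, 0.001]
wrist_force: [0.2, -0.7, 0.6]
finger_gap: 0.136
```

Emit:
carry_out(
  deltas=[
    {"jaw": -0.5,"linear": [0,0,0],"roll": 0},
    {"jaw": -0.2,"linear": [0,0,0],"roll": 0},
    {"jaw": 0,"linear": [0,0,0],"roll": 0},
    {"jaw": 0,"linear": [0,0,0],"roll": 0},
    {"jaw": 0,"linear": [0,0,0],"roll": 0},
    {"jaw": 0,"linear": [0,0,0],"roll": 0},
  ],
)

```text
t: 16.63
tcp_pos: [588.9, -208.3, 78.9]
tcp_rot: [-2.333, -2.104, 0.0]
wrist_force: [-0.1, -0.5, -0.2]
finger_gap: 0.494
```

```bash
python3 look.py 11 wrist>/dev/null; python3 -c "
from geo import *
delta([589.1,-208.6,180],84.1)"
```

```text
t 16.68 tcp [ 588.9 -208.3   78.9] yaw 84.1 tilt 0.0 q [-0.39  0.18  1.39  0.    1.57 -0.29] F [-0.1 -0.5 -0.7] gap 0.5
 linear [-0.0013  0.0012 -0.5053] roll -0.0
```

View pics/wrist11.png

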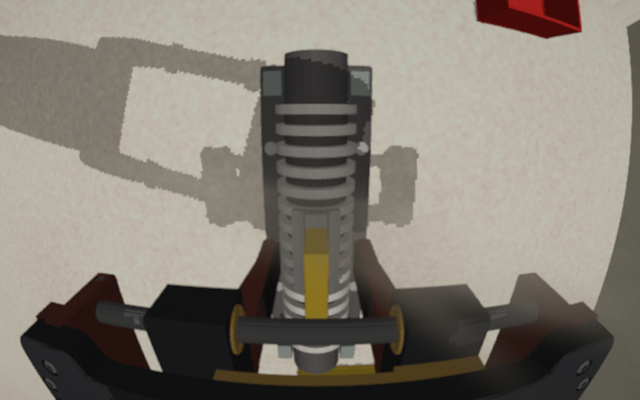

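The fingers are open and the comb stands free and upright at (317,270). I'll retreat straight up.

Emit:
carry_out(
  deltas=[
    {"jaw": 0,"linear": [0,0,-0.1],"roll": 0},
    {"jaw": 0.3,"linear": [0,0,-0.25],"roll": 0},
    {"jaw": 0.5,"linear": [0,0,-0.4],"roll": 0},
    {"jaw": 0.5,"linear": [0,0,-0.6],"roll": 0},
    {"jaw": 0.5,"linear": [0,0,-0.75],"roll": 0},
    {"jaw": 0.5,"linear": [0,0,-0.75],"roll": 0},
    {"jaw": 0.5,"linear": [0,0,-0.75],"roll": 0},
  ],
)

```text
t: 17.27
tcp_pos: [589.8, -208.7, 232.1]
tcp_rot: [2.329, 2.101, 0.004]
wrist_force: [-0.3, 0.1, -0.5]
finger_gap: 0.753
```

Emit:
carry_out(
  deltas=[
    {"jaw": 0.5,"linear": [-0.4,0,-0.1],"roll": 0},
    {"jaw": 0.5,"linear": [-0.4,0,-0.1],"roll": 0},
    {"jaw": 0.5,"linear": [-0.4,0,-0.1],"roll": 0},
    {"jaw": 0.5,"linear": [-0.4,0,-0.1],"roll": 0},
    {"jaw": 0.5,"linear": [-0.4,0,-0.1],"roll": 0},
  ],
)

```text
t: 17.68
tcp_pos: [580.4, -287.5, 246.8]
tcp_rot: [-2.331, -2.101, 0.001]
wrist_force: [0.1, -0.3, 0.4]
finger_gap: 0.747
```

```bash
python3 look.py 12 wrist scene top>/dev/null; python3 - <<'E'
from geo import *
p,M,s=pose(); print(p.round(1),yaw(M),s['t'])
ax=np.array([np.cos(np.radians(84.1)),np.sin(np.radians(84.1))]); ay=np.array([-ax[1],ax[0]])
for n in ['wrist','scene','top']:
    d=np.load(f'pics/{n}12_d.npy'); W=wcloud(d,p,M) if n=='wrist' else cloud(n,d); pic=cv2.imread(f'pics/{n}12.png'); h=cv2.cvtColor(pic,cv2.COLOR_BGR2HSV).astype(int)
    D=W[...,:2]-np.array([588.7,-215.5]); S=D@ax;T=D@ay
    zt=np.median(W[(d>0)&(abs(S)<120)&(abs(T)>55)&(abs(T)<90)&(abs(W[...,2])<10)][:,2])
    m=(d>0)&(h[...,0]>18)&(h[...,0]<34)&(h[...,1]>110)&(np.hypot(S-6,T)<40)&(W[...,2]>70)&(W[...,2]<130)
    if m.sum()<8: print(n,m.sum()); continue
    q=W[m]; z=q[:,2]-zt; top=q[z>np.percentile(z,90)-4]
    rc=cv2.minAreaRect(top[:,:2].astype(np.float32)); c=np.array(rc[0])-[588.7,-215.5]
    print(n,m.sum(),'zt',zt.round(2),'top z',np.median(top[:,2]-zt).round(2),'rect',np.round(rc[0],1),np.round(rc[1],1),round(rc[2],1),'s,t',(c@ax).round(1),(c@ay).round(1))
    A=np.c_[top[:,:2]-top[:,:2].mean(0),np.ones(len(top))]; k=np.linalg.lstsq(A,top[:,2],rcond=None)[0]; print('  top tilt along',(k[:2]@ax).round(3),'across',(k[:2]@ay).round(3))
im=cv2.imread('pics/scene12.png'); cv2.imwrite('pics/s12c.png',cv2.resize(im[110:230,220:380],None,fx=5,fy=5,interpolation=cv2.INTER_CUBIC))
E
```

```text
[ 580.8 -286.6  248. ] 84.18559540548875 17.8333
wrist 530 zt 1.29 top z 113.4 rect [ 589.8 -208.4] [38.4 11.4] 84.2 s,t 7.2 -0.4
  top tilt along -0.002 across -0.0
scene 182 zt 1.79 top z 112.9 rect [ 590.9 -206.3] [36.2  9.8] 82.2 s,t 9.3 -1.3
  top tilt along -0.01 across 0.121
top 95 zt -1.91 top z 113.93 rect [ 589.8 -210.9] [37.8 11.9] 84.0 s,t 4.7 -0.6
  top tilt along -0.024 across 0.022
```

View pics/s12c.png

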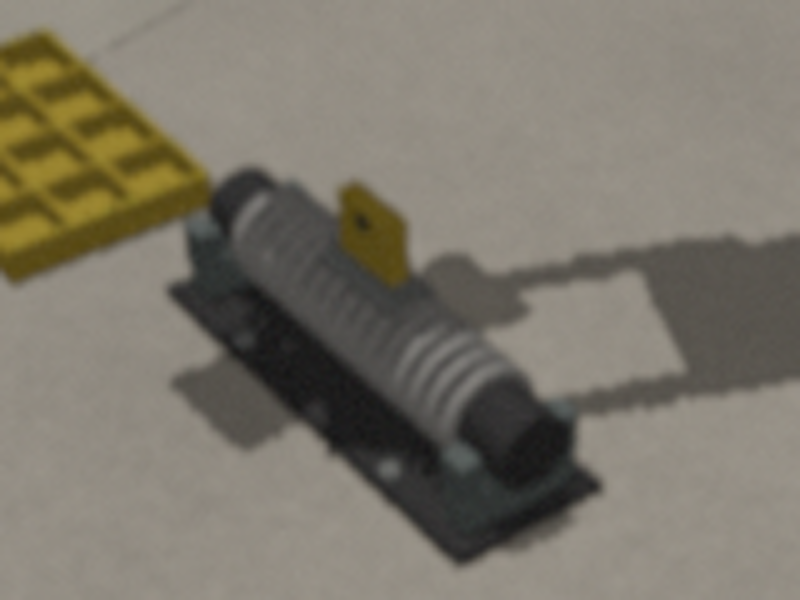

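View pics/wrist12.png

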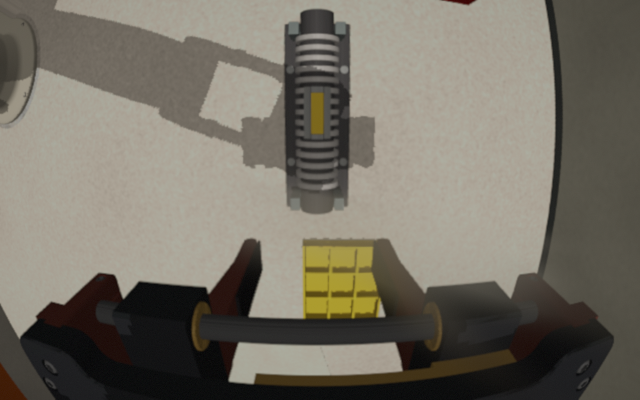

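The comb stands alone on the screw, at scene crop (375,230) and wrist (317,113). Its tab top is at 113.4 mm, where a full seat gives 113.5, and it is upright, centred and aligned at 84.2°. I'll hand in now.

```bash
python3 -c "
from cell import r
print(r.sign_off())"
```

```text
the job is handed in; nothing more can be done
None
```

The yellow comb is seated in the screw's threads and released, and the job was handed in at about 18 s; sign-off gives no verdict.

**What I did:** I lifted the comb straight out of its rest and set its mid-point over a crest, using the crest positions seen by the wrist camera. I lowered it in steps of 1 mm or less. The teeth went into the grooves on the first descent, with no sideways searching along the thread. One foot was bearing more (about 3 N sideways), so I shifted the comb slightly across the screw to balance it. I then pressed at roughly 8–10 N for over 2 s, eased off to nearly zero load, opened the fingers and backed away.

**Last checks**

| Check | Measured | Target |
|---|---|---|
| Height of tab top (wrist camera) | 113.4 mm | 113.5 mm (118.5 if riding on crests) |
| Height of comb centre above the top line | about 17.9 mm | 16–19.5 mm |
| Sideways offset | about 0.4 mm | within 4 mm |
| Distance along the screw from the middle | about 7 mm | within 60 mm |
| Alignment with the screw | within about 0.5° | within 0.08 rad (4.6°) |

**Disagreements and limits:**
- **Cameras along the screw:** the comb's position reads 4.7 mm (top), 7.2 mm (wrist) and 9.3 mm (scene). All are well inside the limit.
- **Tilt:** the scene camera's tilt fit reads 0.12 rad across the comb. I put this down to side-face points in its oblique view; the wrist camera reads about 0.
- **Forces:** readings were noisy by about 1 N and came only at the end of each move. The highest reading was 9.1 N, about 10 N on the screw once the comb's weight is added.
- **Blue comb and other things:** I saw nothing out of place, but did not measure their positions again at the end.

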